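Seat the filter drawer and hold the dust gate half open

ROBOT

A 6-joint arm with a two-finger parallel gripper is mounted at the origin on the work surface. World frame = base frame: x ahead of the robot, y to its left, z up, the work surface at z = 0. Lengths are in m, angles in degrees, forces in N, time in s.
With the tool pointing down it reaches from about 0.375 to 0.825 m from the base axis. Payload 5.5 kg.
Tool frame: the origin (TCP) lies at the very end of the fingers, on their centre line; the grasp point (between the pads) lies 19 mm behind it; y points along the fingers, x is the direction in which the jaws open and shut, and the axes are right-handed (so a half turn about y gives the same grasp; the last joint's range is limited). The gripper opens to 85 mm and grips with 20 to 120 N. Pads are 22 mm wide; open, the fingers measure 114 mm over their backs; the gripper's body (76 mm by 85 mm) begins 54 mm behind the grasp point. The pads swing forward as they close: fully open they stand 13 mm farther back than shut.
Start: joints at [-64.744, 17.962, -2.699, 69.339, 0, 90], TCP at [0.256, -0.543, 0.231] pointing down, gripper open.
Joint ranges: [-152.73, 152.73], [-39.44, 99.34], [-58.76, 71.6], [-118.89, 123.64], [-81.53, 83.1], [-180, 180]. Speed limits (degrees/s): [136.94, 136.94, 172.46, 180, 180, 180].

INTERFACE

Orientations are given as a 3x3 rotation matrix whose columns are the frame's x, y, z axes.
In Python, from station import manip gives the robot as it stands.
- The arm moves only by the shell command python3 -m pendant 'ROWS' [FORCE]. ROWS is JSON, a list of rows, each a list of 7 numbers: the shift along the tool's x, y, z in units of 0.4 m (1.0 is 0.4 m), then the turn, a rotation vector about the tool's x, y, z in units of 90 degrees (1.0 is 90 degrees), then the opening, from -1 (shut) to 1 (fully open). In form: [[dx, dy, dz, ax, ay, az, claw], ...]. A call has 1 to 5 rows; each row is the pose to reach, as a shift and turn from the pose commanded when the call began, along the tool's axes at that moment; what a row does not reach only later rows make up. A row lasts 1/12 s, in which the tool goes at most 41.7 mm and 7.16 degrees, less where a joint would pass 70% of its speed; a pose out of reach is approached as far as the arm can. A call with a number of a shift or a turn outside -1 to 1 is refused whole. A call with a gripper value outside its range is refused whole. The fingers move at their own pace and stop on an object; FORCE is the grip in N (left out, the last holds). Time passes only in rows, so rows that repeat a pose let the fingers close. It gives the time, the measured TCP pose, the force and the opening at its end, in the units of the state.
- manip.read_state(): the state, without advancing time (a new reading comes with each control period).
- manip.grab_frame(name): name is "side" or "top"; returns a dict with "pixels" (420x560x3 uint8, red, green, blue), "mtx" (3x3 intrinsics, pixels), "dist_coeffs" ([k1, k2, p1, p2, k3] as OpenCV has them; the pictures are not rectified), "R" (3x3) and "t" (3): a world point X has camera coordinates R X + t. Camera axes: x right, y down, z forward; pixel columns grow to the right and rows downward; lengths in m; the calibration is good to about 2 mm. A picture is of the moment at which its call begins. There is no depth.
- manip.hand_in(): hands the job in, once; it reports no verdict.
The state is a dict: "t": time; "qpos": joint angles; "dq": joint speeds; "tau": joint torques, N m; "tcp_pos": TCP position; "tool_rot": TCP orientation; "ft_force": force on the tool from outside, world axes, zero at the start; "ft_torque": the same for the moment, N m; "width": finger opening in m.
Only numpy, scipy, OpenCV 4.12 (cv2) and the standard library are available. Lean on these libraries where they do the work, as an engineer would, in place of code of your own. Each camera call takes 0.05 s, during which the arm holds its last target. There are 200 camera calls.

TASK

Get the bench dust box ready for light sanding: first push its open filter drawer fully home until it clicks in, and only then slide the sprung gate on its top to the half-open mark. The gate springs shut if let go, so finish while still holding it steady at half with the gripper's fingers; leave the jar, the red tin and the glue pot where they stand.

Things in the scene. Friction and masses are not known exactly. Their poses are not given: they have to be found in the camera images.
- dust_box: green metal box fixed to the bench, 180 (x) x 300 (y) x 130 (z) mm; origin: centre of its underside on the bench; z up. Its -x side, with the drawer, faces the robot. On its top, two aluminium guide rails along y, 200 mm long, 8 mm wide, 10 mm high, centred 29 mm to +x and 59 mm to -x of the origin; between them the steel gate over a dark round port.
- half_mark (a point): red mark (half open) on the white strip along the front edge of the box's top, between two black marks 30 mm to either side of it along y: closed at -y, fully open at +y. A red pointer on the gate, in line with the yellow tab's middle, runs beside the strip. Fixed to the box, axes as dust_box; at the origin's y, 75 mm to -x, 132 mm above the bench.
- drawer_front (a point): point on the outer face of the drawer's flat wooden front panel, mid width, 100 mm above the bench; moves with the drawer. x points into the box (the way to push), z up. Panel 294 mm wide, 15 mm thick, heights 10 to 118 mm; its finger pull is only drawn, 3 mm proud. When home, the face lies 105 mm to -x of the dust_box origin (15 mm proud of the box).
- drawer (a joint): how far the drawer is open, m: 0 is fully home, 0.09 the stop; it slides out to -x of dust_box. It slides with 1 N of friction; a sprung catch pushes back with about 5 N from 15 to 7 mm before home, then snaps the drawer in to a hard stop at 0 and keeps it there.
- gate_grip (a point): middle of the top of the gate's upright yellow tab, 30 (x) x 14 (y) x 45 mm tall, top 181 mm above the bench; moves with the gate, axes as dust_box. It stands in the middle of the steel gate plate, 78 x 80 x 4 mm, upper face 136 mm above the bench; rail tops at 140 mm. Closed, the tab is 15 mm to -x and 30 mm to -y of the dust_box origin; at half it is at the origin's y.
- gate (a joint): how far the gate is open, m: 0 closed, 0.03 half open (red mark), 0.06 fully open (stop). It slides to +y of dust_box against a spring: about 3 N at the start, 7.5 N at half, 12 N fully open; it springs shut when let go.
- rivet_jar: copper-coloured jar with a steel cap, 60 mm diameter, 80 mm tall, loose on the bench to the +y side of the dust box; origin at the centre of its underside. A bystander.
- tin: red tin, 110 x 80 x 50 mm tall, loose on the bench to the -y side of the dust box; origin at the centre of its underside. A bystander.
- glue_pot: white pot, 68 mm diameter, 75 mm tall, loose on the bench off the +y front corner of the dust box, nearer the robot than the jar; origin at the centre of its underside. A bystander.

How it is judged (in metres and radians):
On the way:
1. the filter drawer is home at its detent (within 3 mm), the gate still closed (value of joint drawer below 0.003 m and value of joint gate below 0.012 m), for 0.2 s.
At the end, for the whole second after the job is handed in: The drawer is home within 3 mm; the gate stands 25 to 35 mm open (half is 30 mm), still to within 10 mm/s, the fingers bearing on it with more than 2 N; jar, tin and pot are within 20 mm of where they began (value of joint drawer below 0.003 m and value of joint gate between 0.025 and 0.035 m and velocity of joint gate between -0.01 and 0.01 m/s and contact force between the fingers and gate above 2 N and distance of each of rivet_jar, tin, glue_pot from where it was at the start of the episode below 0.02 m); the arm keeps its last pose, push and grip.
It fails at once if the gate is opened (over 12 mm) while the drawer is not home (over 6 mm out) (value of joint gate above 0.012 m and value of joint drawer above 0.006 m).
It fails at once if jar, tin or pot pushed by more than 20 mm or tipped (distance of any of rivet_jar, tin, glue_pot from where it was at the start of the episode above 0.02 m or angle between any of rivet_jar, tin, glue_pot's own z axis and vertical above 0.4 rad).
It also fails if it takes over 43 s, if anything falls off the work surface, if the arm or the gripper's body presses on something with over 40 N, if the wrist force passes 120 N, or if a joint passes its speed limit or range.

## Working session

There is one attempt and no reset: what is moved stays moved. The work goes in short steps, Python scripts to look and compute and a shell command to move; the robot and the scene stay as the last step left them, time stands still between calls to the robot, and variables do not carry over. Pictures are saved under pics/ and viewed, about 8 in all and at most 12, crops included, and the job is handed in when it is done.

```bash
mkdir -p pics; cat > h.py <<'E'
import numpy as np,cv2
from station import manip
def ray(f,px):
    p=cv2.undistortPoints(np.array([[px]],float),np.array(f["mtx"]),np.array(f["dist_coeffs"]))[0,0]
    R=np.array(f["R"]);t=np.array(f["t"]);return -R.T@t,R.T@np.array([p[0],p[1],1.])
def onz(f,px,z):
    c,d=ray(f,px);return c+d*(z-c[2])/d[2]
def blob(f,lo,hi,roi=None):
    m=cv2.inRange(cv2.cvtColor(np.array(f["pixels"]),cv2.COLOR_RGB2HSV),lo,hi)
    n,l,s,c=cv2.connectedComponentsWithStats(m)
    return sorted([(int(s[i,4]),c[i].round(1).tolist(),s[i,:4].tolist()) for i in range(1,n)],reverse=True)[:5],m
E
python3 - <<'E'
from h import *
s=manip.read_state();print({k:np.round(v,3).tolist() for k,v in s.items()})
for n in("side","top"):
    f=manip.grab_frame(n);np.save(n+"0.npy",f,allow_pickle=True)
    cv2.imwrite(f"pics/{n}0.png",cv2.cvtColor(np.array(f["pixels"]),cv2.COLOR_RGB2BGR))
    c,d=ray(f,(280,210));print(n,c,d)
E
```

```text
{'t': 0.0, 'qpos': [-64.743, 18.004, -2.754, 69.342, 0.0, 90.001], 'dq': [0.069, -0.046, 0.129, -0.084, -0.004, -0.015], 'tau': [-0.0, -53.959, 33.975, 0.019, -0.0, 0.0], 'tcp_pos': [0.256, -0.542, 0.23], 'tool_rot': [[0.427, -0.001, 0.904], [-0.904, 0.002, 0.427], [-0.002, -1.0, 0.0]], 'ft_force': [0.214, 0.048, 0.193], 'ft_torque': [-0.003, 0.01, -0.007], 'width': 0.085}
side [0.79246402 0.59330052 1.30569753] [-0.15594763 -0.41691322 -0.89554652]
top [0.48499186 0.00269519 1.03514162] [ 0.10478884  0.00224896 -0.99453225]
```

View pics/side0.png

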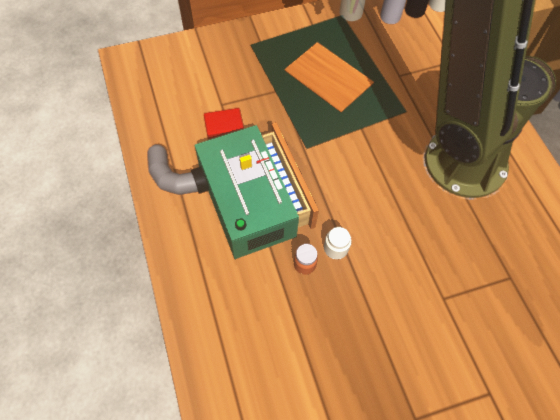

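View pics/top0.png

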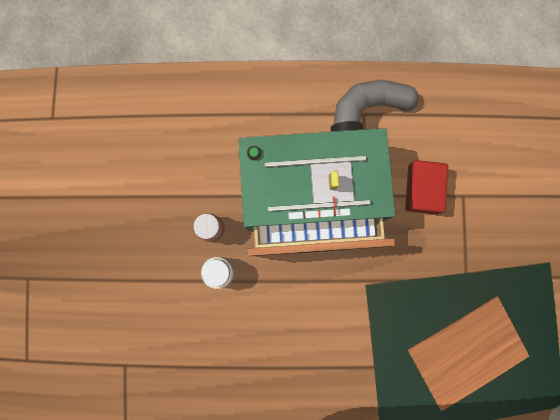

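The side view shows the box with its gate tab at about (245,162). In the top view the tab is at (334,180), the drawer front's edge is around row 247, the pot is at (217,273), the jar at (207,227) and the tin at (428,187). Next I measure the poses.

```bash
python3 - <<'E'
from h import *
F={n:np.load(n+"0.npy",allow_pickle=True).item() for n in("side","top")}
for n,f in F.items():
    b,_=blob(f,(22,150,150),(35,255,255));print(n,"tab",b[:2],onz(f,b[0][1],.175).round(4))
t=F["top"]
# closest points of tab rays
(c1,d1),(c2,d2)=[ray(f,blob(f,(22,150,150),(35,255,255))[0][0][1]) for f in F.values()]
k=np.linalg.lstsq(np.c_[d1,-d2],c2-c1,rcond=None)[0];print("tri",c1+k[0]*d1,c2+k[1]*d2)
# green top
b,m=blob(t,(60,80,30),(90,255,255));
l=cv2.connectedComponents(m)[1];lab=l[200,300]
cs=max(cv2.findContours((l==l[145,300]).astype(np.uint8),0,2)[0],key=cv2.contourArea)
q=cv2.approxPolyDP(cv2.convexHull(cs),5,True)[:,0];print("green",q.tolist());P=np.array([onz(t,p.astype(float),.13) for p in q]);print(P.round(4))
# rails: bright low-sat, long
m=cv2.inRange(cv2.cvtColor(np.array(t["pixels"]),cv2.COLOR_RGB2HSV),(0,0,130),(180,70,255));m[:,:255]=0;m[:, 380:]=0;m[:140]=0;m[222:]=0
for c in cv2.findContours(m,0,2)[0]:
    if cv2.contourArea(c)>20:
        r=cv2.minAreaRect(c);print("white",np.round(r[0],1),np.round(r[1],1),round(r[2],1),onz(t,r[0],.14)[:2].round(4))
for nm,lo,hi in(("red",(0,180,90),(6,255,255)),("red2",(172,150,90),(180,255,255))):
    for a in blob(t,lo,hi)[0]:print(nm,a,onz(t,a[1],.132)[:2].round(4))
for nm,p,z in(("jar",(206,226),.08),("pot",(216,273),.075),("drawer L",(249,250),.118),("drawer R",(393,242),.118)):print(nm,onz(t,p,z).round(4))
im=np.array(t["pixels"])[110:270,180:460,::-1];cv2.imwrite("pics/c.png",cv2.resize(im,None,fx=2.85,fy=2.85,interpolation=cv2.INTER_CUBIC))
E
```

```text
side tab [(128, [245.5, 161.5], [240, 155, 12, 14])] [ 0.6366 -0.0902  0.175 ]
top tab [(2, [331.0, 183.5], [331, 183, 1, 2]), (1, [337.0, 185.0], [337, 185, 1, 1])] [ 0.6256 -0.0912  0.175 ]
tri [ 0.63502975 -0.09710834  0.16365361] [ 0.62770915 -0.09265543  0.16197082]
green [[385, 129], [393, 215], [244, 225], [240, 146], [247, 138]]
[[ 0.7445 -0.2074  0.13  ]
 [ 0.5702 -0.2182  0.13  ]
 [ 0.5509  0.0753  0.13  ]
 [ 0.7092  0.0846  0.13  ]
 [ 0.7256  0.0707  0.13  ]]
white [295.3 215.2] [ 7.5 15. ] 85.6 [ 0.5691 -0.025 ]
white [311.1 214.1] [ 7.4 13.6] 85.2 [ 0.5712 -0.0556]
white [343.  211.8] [ 7.4 14.5] 84.8 [ 0.5756 -0.1177]
white [326.6 212.7] [ 8.  13.8] 83.7 [ 0.5739 -0.0857]
white [316.5 182.7] [ 48.8 102.4] 86.1 [ 0.6328 -0.0666]
red (1648, [428.9, 185.7], [412, 161, 36, 52]) [ 0.6286 -0.2922]
red (1, [319.0, 214.0], [319, 214, 1, 1]) [ 0.5722 -0.0716]
jar [0.5524 0.1584 0.08  ]
pot [0.4554 0.1372 0.075 ]
drawer L [0.5022 0.0661 0.118 ]
drawer R [ 0.5174 -0.2199  0.118 ]
```

View pics/c.png

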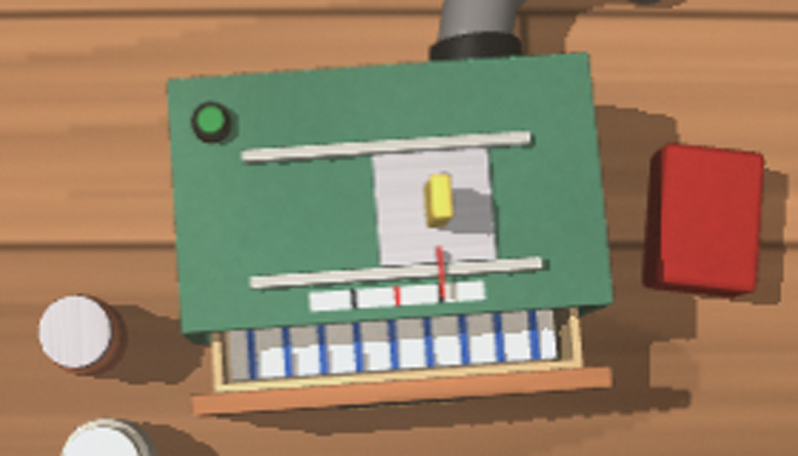

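```bash
cat > box.py <<'E'
from h import *
def crop(f,p,z): return onz(f,(p[0]/2.85+180,p[1]/2.85+110),z)[:2]
t=np.load("top0.npy",allow_pickle=True).item()
E
python3 - <<'E'
from box import *
r1=[crop(t,p,.14) for p in((243,157),(532,138))];r2=[crop(t,p,.14) for p in((250,283),(543,263))]
print("rail len",[np.linalg.norm(a-b) for a,b in(r1,r2)])
for a,b in(r1,r2): print("yaw",np.degrees(np.arctan2(*( (a-b)*[-1,1]))))
m1,m2=np.mean(r1,0),np.mean(r2,0);print("sep",np.linalg.norm(m1-m2),"yaw",np.degrees(np.arctan2(*(m1-m2)[::-1])))
C=[crop(t,p,.13) for p in((167,80),(588,54),(611,303),(183,333))]
print("sizes",[np.linalg.norm(C[i]-C[i-1]) for i in range(4)])
yaw=np.radians(-(np.degrees(np.arctan2(543-250,263-283))-90)) 
d=(r1[0]-r1[1]+r2[0]-r2[1]);d/=np.linalg.norm(d);ey=d;ex=np.array([d[1],-d[0]])
print("ex",ex,"yaw",np.degrees(np.arctan2(ex[1],ex[0])))
o1=(m1+m2)/2+ex*.015;print("o rails",o1,"o corners",np.mean(C,0),"o mark",crop(t,(397,296),.132)+.075*ex)
tab=crop(t,(438,187),.181);
o=(o1+crop(t,(397,296),.132)+.075*ex)/2
print("tab in box",[(tab-o)@ex,(tab-o)@ey])
for p in((195,399),(610,371)):
    a=crop(t,p,.118);print("drawer outer top",a,[(a-o)@ex,(a-o)@ey])
E
```

```text
rail len [np.float64(0.20049231619276478), np.float64(0.20104243121328372)]
yaw 3.843278344033715
yaw 3.8691994365654754
sep 0.0874443186210193 yaw 3.460904983804302
sizes [np.float64(0.17869768020440915), np.float64(0.29831856805221124), np.float64(0.17739958773134282), np.float64(0.29652699801990157)]
ex [0.99773592 0.06725357] yaw 3.856256646649059
o rails [ 0.64609798 -0.06807296] o corners [ 0.64626328 -0.0671413 ] o mark [ 0.6472994  -0.06714972]
tab in box [np.float64(-0.009049775235925444), np.float64(-0.02766470606750576)]
drawer outer top [0.50222642 0.06722465] [np.float64(-0.13507697325232204), np.float64(0.14424698766004268)]
drawer outer top [ 0.52103637 -0.22208991] [np.float64(-0.13576705113776175), np.float64(-0.14567757973294612)]
```

```bash
r='[-0.33,0,0.384,0,0.238,0,-1]'; python3 -m pendant '[[-0.33,0,0.384,0,0.238,0,-1],[-0.33,0,0.384,0,0.238,0,-1],[-0.33,0,0.384,0,0.238,0,-1],[-0.33,0,0.384,0,0.238,0,-1],[-0.33,0,0.384,0,0.238,0,-1]]' 40
```

```text
t: 0.52
tcp_pos: [0.3387, -0.3555, 0.2309]
tool_rot: [[0.066, -0.0, 0.998], [-0.998, 0.001, 0.066], [-0.001, -1.0, -0.0]]
ft_force: [0.2, 0.3, 0.2]
width: 0.0257
```

```bash
python3 -m pendant '[[-0.1,0,0.053,0,0,0,-1],[-0.2,0,0.106,0,0,0,-1],[-0.28,0,0.15,0,0,0,-1],[-0.36,0,0.19,0,0,0,-1],[-0.44,0,0.23,0,0,0,-1]]'; python3 -m pendant '[[-0.08,0,0.04,0,0,0,-1],[-0.15,0,0.08,0,0,0,-1],[-0.2,0,0.11,0,0,0,-1],[-0.227,0,0.122,0,0,0,-1],[-0.227,0,0.122,0,0,0,-1]]'; python3 -m pendant '[[0,0.08,0,0,0,0,-1],[0,0.16,0,0,0,0,-1],[0,0.24,0,0,0,0,-1],[0,0.32,0,0,0,0,-1],[0,0.36,0,0,0,0,-1]]'
```

```text
t: 0.93
tcp_pos: [0.4188, -0.1738, 0.2312]
tool_rot: [[0.067, -0.0, 0.998], [-0.998, 0.0, 0.067], [-0.0, -1.0, -0.0]]
ft_force: [0.7, 0.4, -0.9]
width: -0.0003
t: 1.35
tcp_pos: [0.4616, -0.0803, 0.231]
tool_rot: [[0.07, -0.001, 0.998], [-0.998, 0.0, 0.07], [-0.0, -1.0, -0.0]]
ft_force: [-0.9, -0.6, -0.5]
width: 0.0001
t: 1.77
tcp_pos: [0.4581, -0.083, 0.0838]
tool_rot: [[0.065, -0.005, 0.998], [-0.998, 0.0, 0.065], [-0.0, -1.0, -0.005]]
ft_force: [-1.0, 0.2, -0.9]
width: 0.0001
```

```bash
python3 -m pendant '[[0,0,0.02,0,0,0,-1],[0,0,0.04,0,0,0,-1],[0,0,0.06,0,0,0,-1],[0,0,0.075,0,0,0,-1],[0,0,0.09,0,0,0,-1]]'; python3 -m pendant '[[0,0,0.01,0,0,0,-1],[0,0,0.02,0,0,0,-1],[0,0,0.03,0,0,0,-1],[0,0,0.04,0,0,0,-1],[0,0,0.05,0,0,0,-1]]';python3 -m pendant '[[0,0,0.008,0,0,0,-1],[0,0,0.016,0,0,0,-1],[0,0,0.016,0,0,0,-1],[0,0,0.016,0,0,0,-1]]'
```

```text
t: 2.18
tcp_pos: [0.4991, -0.0802, 0.0887]
tool_rot: [[0.067, 0.002, 0.998], [-0.998, -0.001, 0.067], [0.001, -1.0, 0.002]]
ft_force: [-1.4, -1.6, 1.2]
width: 0.0005
t: 2.6
tcp_pos: [0.5172, -0.0783, 0.0873]
tool_rot: [[0.067, -0.0, 0.998], [-0.998, -0.0, 0.067], [-0.0, -1.0, -0.0]]
ft_force: [-6.2, -1.0, 4.5]
width: 0.0002
t: 2.93
tcp_pos: [0.524, -0.0778, 0.0872]
tool_rot: [[0.067, 0.001, 0.998], [-0.998, 0.0, 0.067], [-0.0, -1.0, 0.001]]
ft_force: [0.2, 0.4, -0.6]
width: -0.0001
```

```bash
python3 -m pendant '[[0,0,0.008,0,0,0,-1],[0,0,0.014,0,0,0,-1],[0,0,0.014,0,0,0,-1]]';python3 -m pendant '[[0,0,0.004,0,0,0,-1],[0,0,0.008,0,0,0,-1],[0,0,0.008,0,0,0,-1]]'
```

```text
t: 3.18
tcp_pos: [0.5302, -0.0775, 0.0875]
tool_rot: [[0.067, 0.001, 0.998], [-0.998, 0.0, 0.067], [0.0, -1.0, 0.001]]
ft_force: [0.2, 0.5, -0.2]
width: -0.0001
t: 3.43
tcp_pos: [0.5317, -0.0774, 0.0872]
tool_rot: [[0.067, -0.001, 0.998], [-0.998, -0.0, 0.067], [0.0, -1.0, -0.001]]
ft_force: [-3.7, 0.6, 3.5]
width: -0.0001
```

```bash
python3 -m pendant '[[0,0,0.005,0,0,0,-1],[0,0,0.008,0,0,0,-1],[0,0,0.008,0,0,0,-1]]';python3 -m pendant '[[0,0,-0.05,0,0,0,-1],[0,0,-0.1,0,0,0,-1],[0,-0.1,-0.1,0,0,0,1],[0,-0.2,-0.1,0,0,0,1],[0,-0.3,-0.1,0,0,0,1]]'
python3 - <<'E'
from h import *
f=manip.grab_frame("top")
cv2.imwrite("pics/d1.png",cv2.resize(np.array(f["pixels"])[110:270,180:460,::-1],None,fx=2.85,fy=2.85,interpolation=cv2.INTER_CUBIC))
E
```

```text
t: 3.68
tcp_pos: [0.5316, -0.0773, 0.0867]
tool_rot: [[0.067, -0.007, 0.998], [-0.998, -0.001, 0.066], [0.0, -1.0, -0.007]]
ft_force: [-12.9, -2.1, 9.0]
width: -0.0001
t: 4.1
tcp_pos: [0.4943, -0.0796, 0.208]
tool_rot: [[0.067, -0.002, 0.998], [-0.998, 0.001, 0.067], [-0.001, -1.0, -0.002]]
ft_force: [2.3, -0.7, -0.3]
width: 0.0356
```

View pics/d1.png

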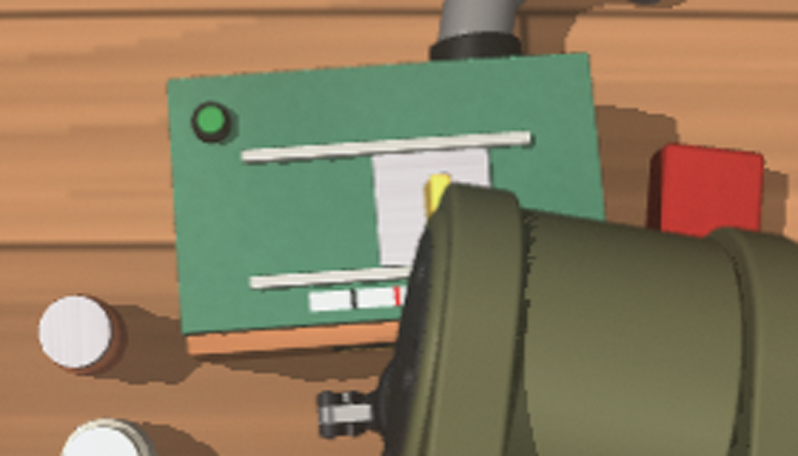

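The drawer panel is flush with the box: a sliver remains at crop row 340, and the hard stop was felt with the face at −105 mm. The gate is still closed, with its tab at crop (438,190). Next the tool moves above the tab.

```bash
python3 -m pendant '[[0.02,-0.04,0.08,0,0,0,1],[0.04,-0.055,0.17,0,0,0,1],[0.06,-0.055,0.26,0,0,0,1],[0.07,-0.055,0.344,0,0,0,1],[0.07,-0.055,0.344,0,0,0,1]]'; python3 -m pendant '[[0,0,0,0,0,0,1],[0,0,0,0,0,0,1]]'
```

```text
t: 4.57
tcp_pos: [0.6403, -0.0989, 0.2275]
tool_rot: [[0.067, 0.003, 0.998], [-0.998, 0.0, 0.067], [0.0, -1.0, 0.003]]
ft_force: [-1.4, -0.2, -0.6]
width: 0.0859
t: 4.73
tcp_pos: [0.6343, -0.0984, 0.2287]
tool_rot: [[0.067, -0.001, 0.998], [-0.998, 0.0, 0.067], [-0.0, -1.0, -0.001]]
ft_force: [-0.7, 0.7, -0.6]
width: 0.0853
```

```bash
python3 -m pendant '[[0,0.05,0,0,0,0,1],[0,0.1,0,0,0,0,1],[0,0.15,0,0,0,0,1],[0,0.19,0,0,0,0,1],[0,0.19,0,0,0,0,1]]'; python3 -m pendant '[[0,0,0,0,0,0,-1],[0,0,0,0,0,0,-1],[0,0,0,0,0,0,-1],[0,0,0,0,0,0,-1],[0,0,0,0,0,0,-1]]' 60;  python3 -m pendant '[[0,0,0,0,0,0,-1],[0,0,0,0,0,0,-1],[0,0,0,0,0,0,-1]]'
```

```text
t: 5.15
tcp_pos: [0.6312, -0.098, 0.1504]
tool_rot: [[0.067, -0.005, 0.998], [-0.998, 0.001, 0.067], [-0.001, -1.0, -0.005]]
ft_force: [-1.7, 0.1, -0.3]
width: 0.0852
t: 5.57
tcp_pos: [0.6353, -0.0986, 0.1545]
tool_rot: [[0.067, 0.002, 0.998], [-0.998, -0.0, 0.067], [0.0, -1.0, 0.002]]
ft_force: [-0.0, -0.8, 0.2]
width: 0.0252
t: 5.82
tcp_pos: [0.6351, -0.0982, 0.1542]
tool_rot: [[0.067, 0.001, 0.998], [-0.998, 0.001, 0.067], [-0.0, -1.0, 0.001]]
ft_force: [-1.2, 2.3, 5.9]
width: 0.0131
```

```bash
python3 -m pendant '[[-0.015,0,0,0,0,0,-1],[-0.03,0,0,0,0,0,-1],[-0.045,0,0,0,0,0,-1],[-0.06,0,0,0,0,0,-1],[-0.075,0,0,0,0,0,-1]]'; python3 -m pendant '[[0,0,0,0,0,0,-1],[0,0,0,0,0,0,-1],[0,0,0,0,0,0,-1]]'
python3 - <<'E'
from h import *
for n,(a,b,c,d) in {"top":(110,270,180,460),"side":(110,270,180,380)}.items():
    f=manip.grab_frame(n)
    cv2.imwrite(f"pics/e_{n}.png",cv2.resize(np.array(f["pixels"])[a:b,c:d,::-1],None,fx=2.85,fy=2.85,interpolation=cv2.INTER_CUBIC))
E
```

```text
t: 6.23
tcp_pos: [0.6333, -0.0707, 0.1542]
tool_rot: [[0.066, 0.001, 0.998], [-0.998, -0.005, 0.066], [0.005, -1.0, 0.001]]
ft_force: [-0.3, -7.0, 4.6]
width: 0.0131
t: 6.48
tcp_pos: [0.6333, -0.0707, 0.1542]
tool_rot: [[0.066, 0.001, 0.998], [-0.998, -0.004, 0.066], [0.005, -1.0, 0.001]]
ft_force: [-0.9, -7.1, 4.4]
width: 0.0129
```

View pics/e_side.png

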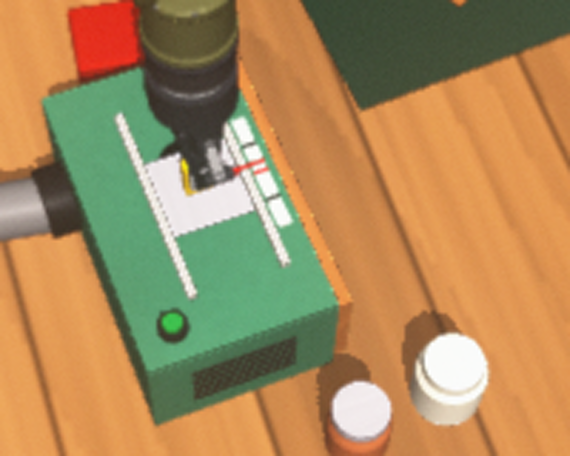

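View pics/e_top.png

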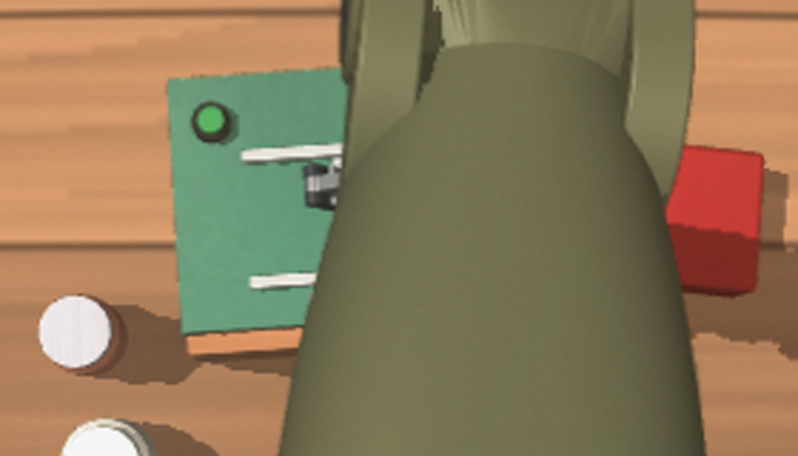

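The side view shows the pointer at crop (248,167) about level with the red mark at (262,163). Forces and kinematics both say about 27.5 mm open, so I nudge it 2.4 mm further.

```bash
python3 -m pendant '[[-0.003,0,0,0,0,0,-1],[-0.006,0,0,0,0,0,-1],[-0.006,0,0,0,0,0,-1],[-0.006,0,0,0,0,0,-1],[-0.006,0,0,0,0,0,-1]]'; python3 -m pendant '[[0,0,0,0,0,0,-1],[0,0,0,0,0,0,-1],[0,0,0,0,0,0,-1],[0,0,0,0,0,0,-1],[0,0,0,0,0,0,-1]]'
python3 - <<'E'
from h import *
f=manip.grab_frame("side")
cv2.imwrite("pics/g.png",cv2.resize(np.array(f["pixels"])[145:195,230:295,::-1],None,fx=10,fy=10,interpolation=cv2.INTER_CUBIC))
b=blob(f,(0,150,110),(8,255,255))[0]
for a in b:print(a,onz(f,a[1],.132).round(4))
o=np.array([.6465,-.0674]);ex=np.array([.99774,.06725]);ey=np.array([-.06725,.99774])
R,tt=np.array(f["R"]),np.array(f["t"])
for yy in(-.03,0,.03):
    p=cv2.projectPoints(np.r_[o-.075*ex+yy*ey,.132].reshape(1,3),cv2.Rodrigues(R)[0],tt,np.array(f["mtx"]),np.array(f["dist_coeffs"]))[0].ravel();print(yy,p,"crop",(p-[230,145])*10)
E
```

```text
t: 7.0
tcp_pos: [0.6332, -0.0686, 0.1542]
tool_rot: [[0.066, 0.001, 0.998], [-0.998, -0.005, 0.066], [0.005, -1.0, 0.001]]
ft_force: [-0.2, -7.1, 5.5]
width: 0.0128
t: 7.42
tcp_pos: [0.6332, -0.0686, 0.1542]
tool_rot: [[0.066, 0.001, 0.998], [-0.998, -0.005, 0.066], [0.005, -1.0, 0.001]]
ft_force: [-0.5, -7.7, 5.5]
width: 0.0131
(574, [216.6, 122.7], [204, 110, 27, 28]) [ 0.671  -0.2589  0.132 ]
(4, [263.2, 169.8], [262, 169, 3, 2]) [ 0.5936 -0.078   0.132 ]
(2, [267.5, 168.0], [267, 168, 2, 1]) [ 0.5812 -0.0799  0.132 ]
-0.03 [267.6807601  160.28967133] crop [376.80760097 152.89671326]
0 [271.84174509 169.4013579 ] crop [418.41745086 244.01357905]
0.03 [276.07748218 178.67506727] crop [460.77482176 336.75067271]
```

View pics/g.png

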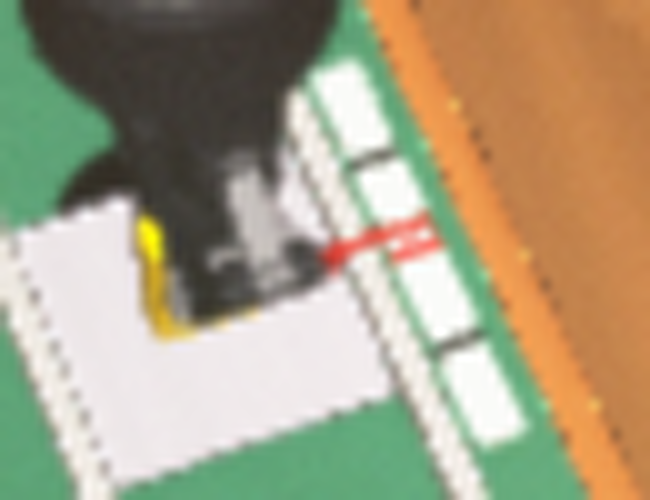

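The pointer at crop (418,228) lies between the two red lines and just beside the half mark at (418,250). Most of that gap is parallax from the pointer's height. The spring force of 7.7 N and the TCP at box y ≈ −0.3 mm both agree with about 29–30 mm. Handing in.

```bash
python3 -c "
from station import manip
print(manip.read_state()['ft_force']);print(manip.hand_in())"
```

```text
[-1.14678288 -7.08676616  5.92592335]
the job is handed in; nothing more can be done
None
```

I pushed the drawer home first, then gripped the gate's yellow tab at about 60 N, slid it to the half-open mark, and handed in at about 7.4 s while still holding it.

- **Drawer:** I felt the catch resist at about 6 N and then let go. The push met a hard stop at about 13 N with the face 105 mm in front of the box origin. The picture showed the panel flush and the gate still closed.
- **Gate:** It stands about 29–30 mm open. The TCP is within 0.5 mm of the origin's y, and the spring force read 7.1–7.7 N against 7.5 N expected at half. In the side picture the pointer looked about 7 mm short of the red mark. By my estimate about 5–6 mm of that is parallax from the pointer's height, which would put the gate at 28–30 mm, within the 25–35 mm limits.
- **Jar, tin and pot:** The arm was never sent near them. The jar and tin look unmoved in the last top view, where the arm partly covers the tin. Only the pot's top edge was in that crop, but it looks upright in the last side view. I did not re-measure any of the three.

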